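# Pop the sample hatch of a tube reader

### The arm

A 6-joint arm with a two-finger parallel gripper is mounted at the origin on the work surface. World frame = base frame: x ahead of the robot, y to its left, z up, the work surface at z = 0. Lengths are in mm, angles in rad, forces in N, time in s.
With the tool pointing down it reaches from about 300 to 775 mm from the base axis. Payload 14.6 kg.
Tool frame: the origin (TCP) lies midway between the tips of the shut fingers; the grasp point (between the pads) lies 19 mm behind it; z points along the fingers, y is the direction in which the jaws open and shut (so a half turn about z gives the same grasp; the last joint's range is limited). The gripper opens to 94 mm and grips with 3 to 60 N. Pads are 16 mm wide; open, the fingers measure 119 mm over their backs; the gripper's body (75 mm by 177 mm) begins 78 mm behind the grasp point.
Start: joints at [1.142, 0.3, 1.521, -0, 1.321, -0.067], TCP at [194.674, 514.384, 205.446] pointing down, gripper open.
Joint ranges: [-3.03, 3.03], [-0.79, 2.21], [0.23, 2.52], [-1.04, 4.18], [0, 3.07], [-2.55, 2.55]. Speed limits (rad/s): [2.22, 2.22, 2.57, 3.14, 3.14, 3.14].

### API

Orientations are given as [roll, pitch, yaw] about the fixed x, y, z axes, in that order (R = Rz(yaw) Ry(pitch) Rx(roll)).
In Python, from cell import manip, camera gives the robot as it stands. The module is installed in compiled form; this text tells all that it offers.
- The arm moves only by the tool jog_arm, never from a script. Its argument "commands" is a list of rows, each a list of 7 numbers: the shift along the world's x, y, z in units of 1 m (1.0 is 1 m), then the turn, a rotation vector about the world's x, y, z in units of 120 degrees (1.0 is 120 degrees), then the opening, from 0 (shut) to 1 (fully open). In form: [[x, y, z, ax, ay, az, grip], ...]. A call has exactly 10 rows; each row is the pose to reach, as a shift and turn from the pose commanded when the call began; what a row does not reach only later rows make up. A row lasts 1/8 s, in which the tool goes at most 62.5 mm and 10.7 degrees, less where a joint would pass 70% of its speed; a pose out of reach is approached as far as the arm can. A call with a number of a shift or a turn outside -1 to 1 is refused whole. A call with a gripper value outside its range is refused whole. The fingers move at their own pace and stop on an object; "grip_force" is the grip in N (left out, the last holds). Time passes only in rows, so rows that repeat a pose let the fingers close, or fill a call up. It gives the time, the measured TCP pose, the force and the opening at its end, in the units of the state.
- manip.read_state(): the state, without advancing time (a new reading comes with each control period).
- camera(name): name is "scene" or "top"; returns a dict with "pixels" (480x640x3 uint8, blue, green, red), "vertical_fov" (degrees; the focal length in pixels is half the picture's height over the tangent of half this angle, whatever the lens; pixels are square), "cx", "cy" (the principal point, pixels), "rvec" (rotation vector, rad) and "tvec" (3), from world to camera coordinates, as OpenCV has them. Camera axes: x right, y down, z forward; pixel columns grow to the right and rows downward; lengths in mm; the calibration is good to about 2 mm. A picture is of the moment at which its call begins. There is no depth.
- manip.sign_off(): hands the job in, once; it reports no verdict.
The state is a dict: "clock": time; "joints": joint angles; "qd": joint speeds; "effort": joint torques, N m; "eef_pos": TCP position; "eef_rot": TCP orientation; "wrist_force": force on the tool from outside, world axes, zero at the start; "moment": the same for the moment, N m; "finger_gap": finger opening in mm.
Only numpy, scipy, OpenCV 4.12 (cv2) and the standard library are available. Lean on these libraries where they do the work, as an engineer would, in place of code of your own. Each camera call takes 0.05 s, during which the arm holds its last target.

### The job

Somebody has left a small white tube box on the sample hatch of the tube reader. Push it with your fingertips, without lifting it, sideways off the hatch to stand upright on the plain deck between the two hatches. Then press the sample hatch (the wide one) near its front edge until it clicks and let go, so that it pops up; press it only this once, leave it standing wide open, and keep the narrow battery hatch and everything else as they are.

Things in the scene. Friction and masses are not known exactly. Their poses are not given: they have to be found in the camera images.
- reader: Tube reader, grey with darker grey hatches, fixed, 200 mm deep (x), 400 wide (y), 90 high. Origin: centre of its underside, on the bench; x points from its front (display, robot side) to its back, y left, z up. Its level top, 90 mm up, has a plain deck in the middle (y -70 to +70 mm) and a 130 mm wide bay at each end (centres y = +-135 mm); which end has the sample hatch varies.
- sample_bay: Bay with the sample hatch. Origin: 15 mm above the bench under the bay's centre; axes parallel to the reader's. The hatch is the wide lid, 88 mm (y) by 100 mm (x), 5 mm thick, hinged along its back edge (x = +35 mm), front edge at x = -65 mm, its top 1 mm proud of the reader's top.
- sample_hatch_pad (a point): Middle of the outlined press pad on the upper face of the sample hatch, 28 mm behind its front edge and 72 mm in front of its hinge; it moves with the hatch. While shut it lies 91 mm above the bench.
- sample_hatch (a joint): Angle (rad): 0 shut, negative pressed in (firm stop -0.082, 6 mm down at the pad), positive open (stop 1.05). Spring and push-push latch: press it in 5 mm or more at the pad (4 to 5 N, then the firm stop), let go: it rises by itself to 1.05 in about 1 s, front edge up, pushing a finger above it with under 4 N, and stays. A second full press latches it shut again.
- battery_hatch (a joint): Angle of the battery hatch (rad), same latch and same signs: 0 shut. It is the narrow ribbed lid, 44 mm by 100 mm, in the other bay. Leave it shut.
- tube_box_center (a point): Centre of the small tube box, a white closed plastic box 52 x 52 x 40 mm, 70 to 140 g, loose, with small rounded edges; this point is 20 mm above its underside. It starts standing on the sample hatch, near its middle, turned a little. Its weight does not move the latch. On the deck this point is 110 mm above the bench.
- vial_a: Small capped vial, 23 mm diameter, 46 mm high, standing on the deck of the reader near its back edge (about 80 mm behind the reader's middle, 45 mm to one side); origin at the middle of its underside. Leave it alone.
- vial_b: The other such vial, on the other side of the deck's back edge.
- rack: Flat green tube rack 75 x 110 x 22 mm on the bench to the right, before the reader; origin at the middle of its underside.
- bottle: Reagent bottle, 68 mm diameter, 130 mm high, standing on the bench to the right of the reader; origin at the middle of its underside.
- tip_box: Pipette tip box 85 x 120 x 45 mm on the bench to the left of the reader; origin at the middle of its underside.
- beaker: Small white beaker, 70 mm diameter, 85 mm high, on the bench to the left; origin at the middle of its underside.
- pipette: Hand pipette lying on the bench to the far right, about 260 mm long and 22 mm high; origin on the underside near the middle.
Mind the look-alikes: they are no part of the job. Leave any black or red look-alike of the part that bears tube_box_center alone.

How it is judged (in metres and radians):
On the way, in this order (a step that is already met when the one before it is completed fails the run):
1. the tube box stands on the plain deck between the hatches (y of tube_box_center in the frame of reader between -0.048 and 0.048 m and x of tube_box_center in the frame of reader between -0.08 and 0.06 m and z of tube_box_center in the frame of reader between 0.104 and 0.117 m and angle between tube_box_center's own z axis and vertical below 0.1 rad), for 0.2 s.
2. the sample hatch is pressed in (value of joint sample_hatch below -0.03 rad).
3. the sample hatch has popped wide open and stays so (value of joint sample_hatch above 0.95 rad), for 0.5 s.
At the end, for the whole second after the job is handed in: Sample hatch open (over 0.95 rad), at rest; tube box upright (0.1 rad) on the plain deck, its centre within 48 mm of the deck's middle line and 80 mm before to 60 mm behind the reader's middle; battery hatch shut (0.03 rad); no bystander moved 20 mm (all of step 1 and value of joint sample_hatch above 0.95 rad and velocity of joint sample_hatch between -0.05 and 0.05 rad/s and value of joint battery_hatch between -0.03 and 0.03 rad and distance of each of vial_a, vial_b, rack, bottle, tip_box, beaker, pipette from where it was at the start of the episode below 0.02 m); the robot touches nothing.
It fails at once if the tube box is lifted, tipped or dropped off the reader (z of tube_box_center in the frame of reader above 0.125 m or z of tube_box_center in the frame of reader below 0.095 m or angle between tube_box_center's own z axis and vertical above 0.3 rad).
It fails at once if the popped hatch is pushed back down (value of joint sample_hatch between 0.15 and 0.85 rad and velocity of joint sample_hatch below -0.1 rad/s).
It fails at once if the hatch is opened while the tube box still stands on it (value of joint sample_hatch above 0.1 rad and not (y of tube_box_center in the frame of reader between -0.06 and 0.06 m)).
It fails at once if the battery hatch is pressed in or opened (value of joint battery_hatch below -0.04 rad or value of joint battery_hatch above 0.04 rad).
It fails at once if a bystander is shifted by 20 mm or tipped (distance of any of vial_a, vial_b, rack, bottle, tip_box, beaker, pipette from where it was at the start of the episode above 0.02 m or angle between any of vial_a, vial_b, rack, bottle, tip_box, beaker, pipette's own z axis and vertical above 0.3 rad).
It also fails if it takes over 46 s, if anything falls off the work surface, if the arm or the gripper's body presses on something with over 40 N, if the wrist force passes 120 N, or if a joint passes its speed limit or range.

## Working session

There is one attempt and no reset: what is moved stays moved. The work goes in short steps, Python scripts to look and compute and a tool call to move; the robot and the scene stay as the last step left them, time stands still between calls to the robot, and variables do not carry over. Pictures are saved under pics/ and viewed, and the job is handed in when it is done.

Besides the shell and the picture viewer there is one more tool, called after "Request:" as name([rows], argument=value, ...), one row to a line, values as JSON. jog_arm: Moves the arm, as the interface text tells. Its arguments: {"type":"object","properties":{"commands":{"type":"array","items":{"type":"array","items":{"type":"number"}}},"grip_force":{"type":"number"}},"required":["commands"]}

```bash
mkdir -p pics
cat > h.py <<'E'
import numpy as np, cv2
from cell import manip, camera
def snap(n,f):
    c=camera(n); cv2.imwrite('pics/'+f,c['pixels']); np.save('pics/'+f+'.npy',{k:v for k,v in c.items()},allow_pickle=True); return c
def load(f): return np.load('pics/'+f+'.npy',allow_pickle=True).item()
def ray(c,uv,z):
    f=240/np.tan(np.radians(c['vertical_fov'])/2)
    R,_=cv2.Rodrigues(np.array(c['rvec'],float)); t=np.array(c['tvec'],float).ravel()
    o=-R.T@t; out=[]
    for u,v in np.atleast_2d(uv):
        d=R.T@np.array([(u-c['cx'])/f,(v-c['cy'])/f,1]); out.append((o+d*(z-o[2])/d[2]))
    return np.array(out)
def proj(c,p):
    f=240/np.tan(np.radians(c['vertical_fov'])/2)
    R,_=cv2.Rodrigues(np.array(c['rvec'],float)); q=R@np.array(p,float)+np.array(c['tvec'],float).ravel()
    return f*q[0]/q[2]+c['cx'],f*q[1]/q[2]+c['cy']
E
python3 - <<'E'
from h import *
for n in('top','scene'):
    c=snap(n,n+'0.png'); print(n,{k:v for k,v in c.items() if k!='pixels'})
print(manip.read_state())
E
```

```text
top {'vertical_fov': 54.86729638753758, 'cx': 311.70132535899563, 'cy': 246.58299510952116, 'rvec': array([ 2.12172483, -2.14190174,  0.19926941]), 'tvec': array([ -10.20626398,  508.25279148, 1125.76755786])}
scene {'vertical_fov': 49.394774315321165, 'cx': 317.56429231750514, 'cy': 235.23494419495086, 'rvec': array([ 0.91657271,  2.39208989, -1.19413849]), 'tvec': array([ 387.46143109, -143.04909624, 1599.81240269])}
{'clock': 0.1, 'joints': array([ 1.14240140e+00,  3.00418607e-01,  1.52149728e+00,  7.11569355e-06,
        1.32071323e+00, -6.66227987e-02]), 'qd': array([ 1.10981878e-03,  1.34609587e-04, -1.27566178e-04, -9.24665172e-04,
       -1.45087394e-03, -8.39559387e-05]), 'effort': array([-9.26641633e-05, -5.32648659e+01, -3.53284478e+01,  7.09293131e-02,
        2.35448324e-02, -9.51311904e-05]), 'eef_pos': array([194.57946008, 514.18412099, 204.95057829]), 'eef_rot': array([-3.14055895e+00, -7.58779121e-05,  2.77981872e+00]), 'wrist_force': array([-0.45349898, -0.67652868,  0.03327014]), 'moment': array([ 0.05199971, -0.04336048,  0.00775161]), 'finger_gap': 94.10522363767153}
```

View pics/top0.png

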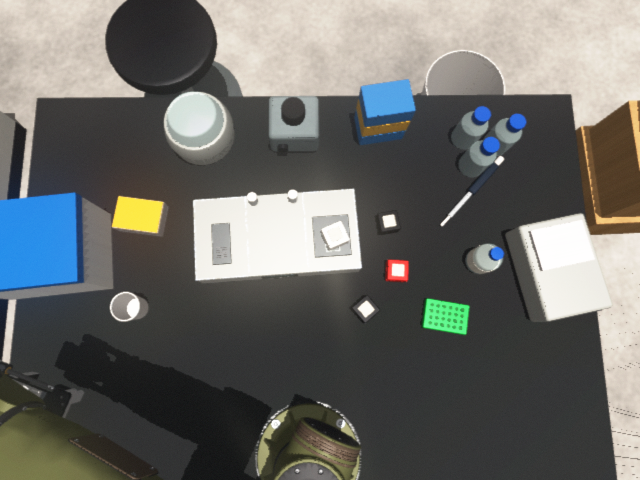

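View pics/scene0.png

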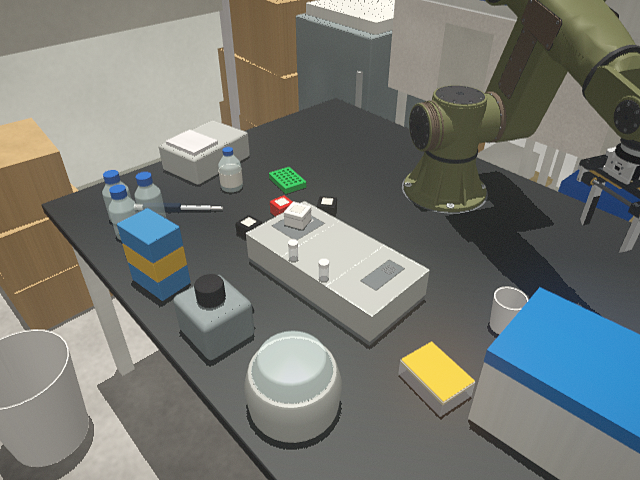

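The top view shows the reader at about (277,235), with the sample hatch on its right at (332,235) and the tube box on it at (334,234). The battery hatch is at (221,243) and the vials at (252,198) and (292,195). I'll zoom in and measure.

Run:
```python
from h import *
c=load('top0.png'); im=c['pixels']
z=cv2.resize(im[180:290,185:375],None,fx=4.2,fy=4.2,interpolation=cv2.INTER_CUBIC); cv2.imwrite('pics/z0.png',z)
g=cv2.cvtColor(im,cv2.COLOR_BGR2GRAY)
print(g[200:285:4,200], g[240,185:365:3])
print(g[235,300:365])
print(g[215:260,334])
```

```text
[242 237 237 238 238 238 238 239 239 240 239 240 241 241 241 242 242 242
 242 242 154  68] [ 71  76  74 206 239 239 240 240 240 189 165 167 169 172 175 184 244 245
 244 245 245 247 246 246 247 247 247 247 247 248 247 248 248 248 248 248
 248 249 248 249 253 249 249 196 194 196 147 233 255 250 252 253 255 255
 249 196 249 249 128  76]
[248 248 248 248 250 254 252 249 248 248 248 248 246 189 181 190 192 191
 192 193 189 141 138 160 243 254 255 254 254 252 251 251 251 250 250 250
 251 251 251 251 251 251 252 254 255 255 254 242 195 158 238 248 248 248
 248 248 249 249 191  98  78  77  76  76  75]
[177 177 183 182 184 183 185 197 248 254 254 254 254 252 251 251 251 251
 251 250 250 251 251 251 251 251 253 255 255 255 254 229 171 160 192 218
 203 201 200 195 159 221 247 250 250]
```

View pics/z0.png

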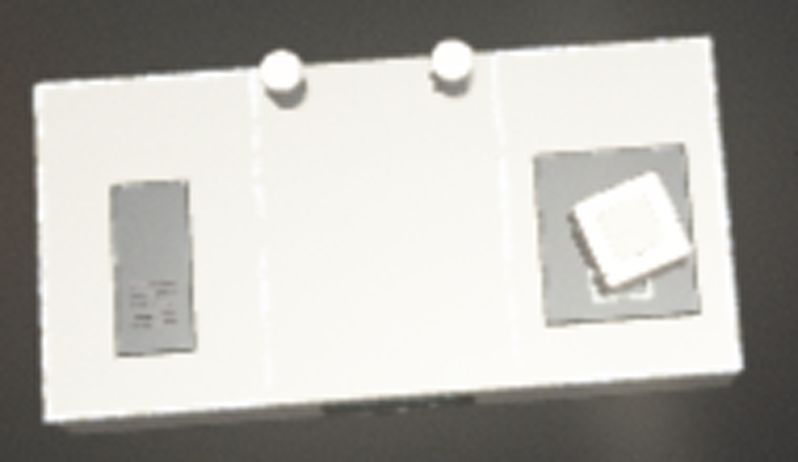

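Run:
```python
from h import *
c=load('top0.png')
def P(l,z): return ray(c,(np.array(l,float)+.5)/4.2-.5+[185,180],z)
r=P([(34,84),(711,38),(742,371),(44,421)],90); hh=P([(534,156),(686,145),(700,312),(547,326)],91); b=P([(570,210),(655,171),(692,247),(608,292)],131)
pad=P([(620,293)],91); v=P([(281,70),(452,60)],136)
for n,a in(('reader',r),('hatch',hh),('box',b)): print(n,a.round(1).tolist(),a.mean(0).round(1),np.linalg.norm(a-np.roll(a,-1,0),axis=1).round(1))
def yaw(a,b): d=a-b; return np.arctan2(d[1],d[0])
print('reader yaw',[round(x,4) for x in(yaw(r[0],r[3]),yaw(r[1],r[2]),yaw(r[0],r[1])-np.pi/2,yaw(r[3],r[2])-np.pi/2, yaw(hh[0],hh[3]),yaw(hh[1],hh[2]))])
print('box edges',[round(yaw(b[i],b[(i+1)%4]),3) for i in range(4)])
y=np.mean([yaw(r[0],r[1])-np.pi/2,yaw(r[3],r[2])-np.pi/2])
o=r.mean(0)[:2]
R=np.array([[np.cos(y),-np.sin(y)],[np.sin(y),np.cos(y)]])
loc=lambda p:((p[:,:2]-o)@R).round(1).tolist()
print(y,o); print(loc(hh),loc(hh.mean(0)[None]),loc(b),loc(b.mean(0)[None]),loc(v))
print(loc(pad), pad)
```

```text
reader [[620.9, 278.8, 90.0], [645.9, -121.3, 90.0], [446.6, -133.9, 90.0], [421.4, 266.0, 90.0]] [533.7  72.4  90. ] [400.9 199.7 400.8 199.8]
hatch [[574.5, -15.5, 91.0], [580.4, -104.8, 91.0], [481.0, -110.5, 91.0], [473.6, -22.0, 91.0]] [527.4 -63.2  91. ] [ 89.5  99.6  88.8 101.1]
box [[533.2, -35.0, 131.0], [555.4, -83.3, 131.0], [511.5, -103.1, 131.0], [486.3, -55.6, 131.0]] [521.6 -69.3 131. ] [53.1 48.2 53.8 51.3]
reader yaw [np.float64(0.0639), np.float64(0.0632), np.float64(0.0625), np.float64(0.0628), np.float64(0.0641), np.float64(0.0574)]
box edges [np.float64(2.0), np.float64(0.424), np.float64(-1.084), np.float64(-2.729)]
0.06264937620874333 [533.69432477  72.39553118]
[[35.2, -90.3], [35.5, -179.8], [-64.0, -179.3], [-65.9, -90.4]] [[-14.8, -134.9]] [[-7.2, -107.2], [11.9, -156.8], [-33.2, -173.8], [-55.3, -124.8]] [[-21.0, -140.6]] [[84.3, 50.1], [83.3, -46.8]]
[[-49.6, -134.0]] [[492.58026078 -64.46052509  91.        ]]
```

Request:
jog_arm([
  [0.05,0,0.05,0,0,0,0.2],
  [0.08,-0.055,0.05,0,0,-0.06,0.2],
  [0.11,-0.115,0.05,0,0,-0.12,0.2],
  [0.14,-0.175,0.05,0,0,-0.18,0.2],
  [0.17,-0.235,0.05,0,0,-0.24,0.2],
  [0.2,-0.295,0.05,0,0,-0.3,0.2],
  [0.23,-0.355,0.05,0,0,-0.36,0.2],
  [0.26,-0.415,0.05,0,0,-0.42,0.2],
  [0.28,-0.475,0.05,0,0,-0.48,0.2],
  [0.3,-0.535,0.05,0,0,-0.547,0.2],
])

```text
clock: 1.35
eef_pos: [484.4, 7.6, 255.3]
eef_rot: [-3.141, -0.0, 1.63]
wrist_force: [1.1, 0.3, -0.8]
finger_gap: 18.7
```

Request:
jog_arm([
  [0.015,-0.05,0,0,0,0,0.2],
  [0.029,-0.1,0,0,0,0,0.2],
  [0.029,-0.1,0,0,0,0,0.2],
  [0.029,-0.1,0,0,0,0,0.2],
  [0.029,-0.1,0,0,0,0,0.2],
  [0.029,-0.1,0,0,0,0,0.2],
  [0.029,-0.1,0,0,0,0,0.2],
  [0.029,-0.1,0,0,0,0,0.2],
  [0.029,-0.1,0,0,0,0,0.2],
  [0.029,-0.1,0,0,0,0,0.2],
])

```text
clock: 2.6
eef_pos: [513.0, -90.3, 255.4]
eef_rot: [3.142, -0.0, 1.634]
wrist_force: [-0.5, -0.1, 0.6]
finger_gap: 18.9
```

Request:
jog_arm([
  [0.011,-0.031,0,0,0,0,0.2],
  [0.011,-0.031,0,0,0,0,0.2],
  [0.011,-0.031,-0.03,0,0,0,0.2],
  [0.011,-0.031,-0.06,0,0,0,0.2],
  [0.011,-0.031,-0.09,0,0,0,0.2],
  [0.011,-0.031,-0.11,0,0,0,0.2],
  [0.011,-0.031,-0.13,0,0,0,0.2],
  [0.011,-0.031,-0.15,0,0,0,0.2],
  [0.011,-0.031,-0.152,0,0,0,0.2],
  [0.011,-0.031,-0.152,0,0,0,0.2],
])

```text
clock: 3.85
eef_pos: [524.2, -121.1, 104.1]
eef_rot: [3.141, 0.0, 1.634]
wrist_force: [-0.4, -0.2, 1.2]
finger_gap: 18.8
```

Run:
```python
from h import *
s=manip.read_state(); print(s['eef_pos'],s['wrist_force'],s['clock'])
c=snap('scene','s1.png'); z=cv2.resize(c['pixels'][150:350,200:440],None,fx=3,fy=3,interpolation=cv2.INTER_CUBIC); cv2.imwrite('pics/s1z.png',z)
```

```text
[ 524.23790145 -121.13612962  104.11616502] [-0.41176823 -0.15071056  1.19258772] 3.85
```

View pics/s1z.png

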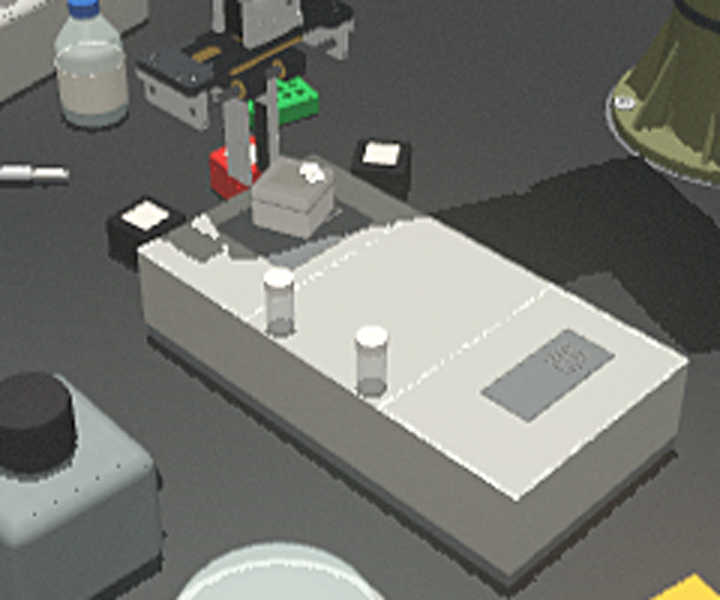

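The fingers stand at (250,160) in the crop, behind the box at (293,195) and clear of it. Now I'll push.

Request:
jog_arm([
  [0,0.007,0,0,0,0,0.2],
  [-0.001,0.014,0,0,0,0,0.2],
  [-0.0013,0.021,0,0,0,0,0.2],
  [-0.0018,0.028,0,0,0,0,0.2],
  [-0.0022,0.035,0,0,0,0,0.2],
  [-0.0026,0.042,0,0,0,0,0.2],
  [-0.003,0.049,0,0,0,0,0.2],
  [-0.0035,0.056,0,0,0,0,0.2],
  [-0.004,0.063,0,0,0,0,0.2],
  [-0.0044,0.07,0,0,0,0,0.2],
])

```text
clock: 5.15
eef_pos: [519.7, -50.9, 103.5]
eef_rot: [3.141, 0.0, 1.634]
wrist_force: [0.1, -0.8, 0.6]
finger_gap: 18.6
```

Run:
```python
from h import *
for n in('scene','top'):
    c=snap(n,n+'2.png')
    z=c['pixels'][150:350,200:440] if n=='scene' else c['pixels'][170:300,185:375]
    cv2.imwrite('pics/%s2z.png'%n,cv2.resize(z,None,fx=3,fy=3,interpolation=cv2.INTER_CUBIC))
```

```text
(no output)
```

View pics/scene2z.png

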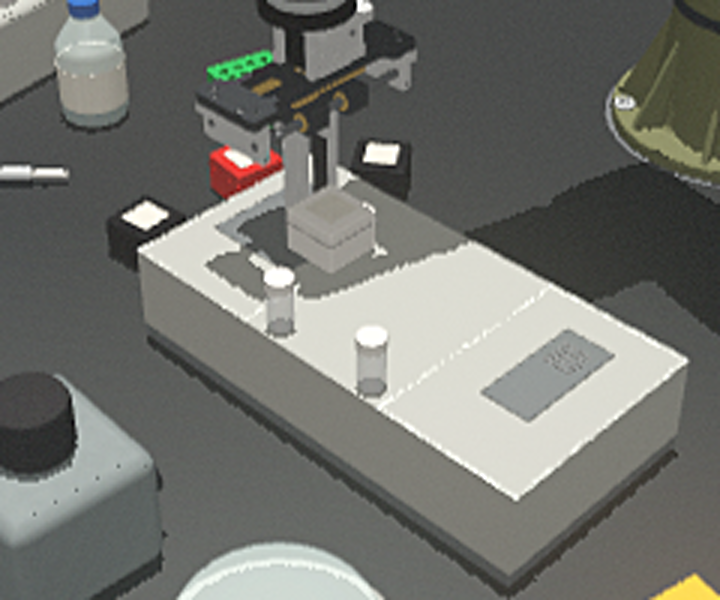

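View pics/top2z.png

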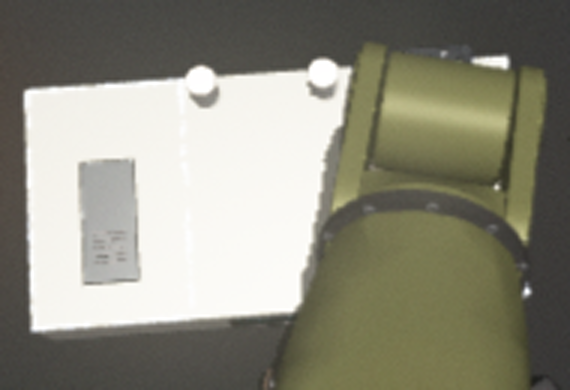

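In the scene crop the box, at (331,230), has squared up to the fingers and stands upright. I'll push on by 74 mm, then back off.

Request:
jog_arm([
  [-0.0005,0.008,0,0,0,0,0.2],
  [-0.001,0.016,0,0,0,0,0.2],
  [-0.0015,0.024,0,0,0,0,0.2],
  [-0.002,0.032,0,0,0,0,0.2],
  [-0.0025,0.04,0,0,0,0,0.2],
  [-0.003,0.048,0,0,0,0,0.2],
  [-0.0035,0.056,0,0,0,0,0.2],
  [-0.004,0.064,0,0,0,0,0.2],
  [-0.0044,0.07,0,0,0,0,0.2],
  [-0.0047,0.074,0,0,0,0,0.2],
])

```text
clock: 6.5
eef_pos: [515.0, 23.0, 103.5]
eef_rot: [3.142, 0.0, 1.634]
wrist_force: [0.0, -1.1, 0.5]
finger_gap: 18.8
```

Request:
jog_arm([
  [0,0,0,0,0,0,0.2],
  [0.0006,-0.01,0,0,0,0,0.2],
  [0.0013,-0.02,0,0,0,0,0.2],
  [0.0013,-0.02,0.02,0,0,0,0.2],
  [0.0013,-0.02,0.05,0,0,0,0.1],
  [0.0013,-0.06,0.05,0,0,0,0],
  [-0.01,-0.085,0.05,0,0,0,0],
  [-0.01,-0.085,0.05,0,0,0,0],
  [-0.01,-0.085,0.05,0,0,0,0],
  [-0.01,-0.085,0.05,0,0,0,0],
])

```text
clock: 7.75
eef_pos: [505.2, -61.8, 153.4]
eef_rot: [3.142, -0.0, 1.635]
wrist_force: [-0.2, 0.2, 0.6]
finger_gap: 0.3
```

Run:
```python
from h import *
for n in('scene','top'):
    c=snap(n,n+'3.png')
    z=c['pixels'][150:350,200:440] if n=='scene' else c['pixels'][170:300,185:375]
    cv2.imwrite('pics/%s3z.png'%n,cv2.resize(z,None,fx=3,fy=3,interpolation=cv2.INTER_CUBIC))
```

```text
(no output)
```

View pics/scene3z.png

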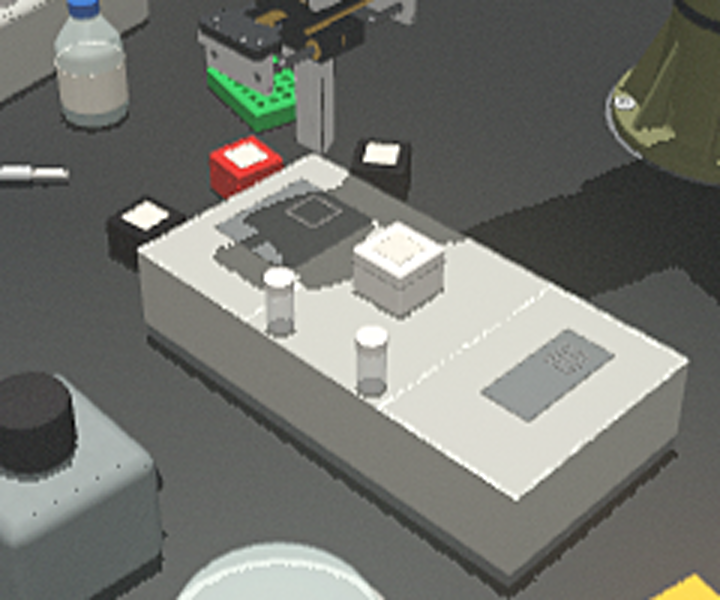

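View pics/top3z.png

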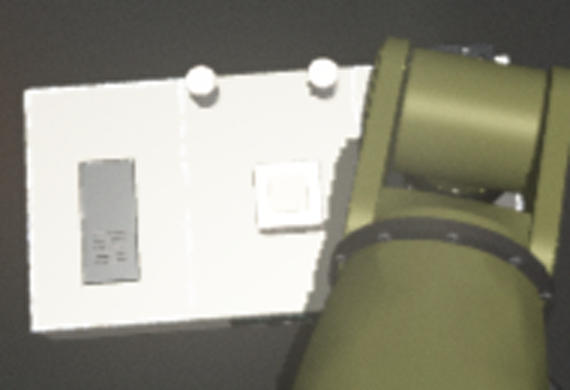

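Run:
```python
from h import *
c=load('top3.png'); y=.0627; o=np.array([533.7,72.4]); R=np.array([[np.cos(y),-np.sin(y)],[np.sin(y),np.cos(y)]])
q=(np.array([(254,163),(322,160),(323,227),(258,233)],float)+.5)/3-.5+[185,170]
b=ray(c,q,130); print(((b[:,:2]-o)@R).round(1), ((b.mean(0)[:2]-o)@R))
c=load('scene3.png')
q=(np.array([(352,252),(397,223),(446,251),(400,279)],float)+.5)/3-.5+[200,150]
b=ray(c,q,130); print(((b.mean(0)[:2]-o)@R))
```

```text
[[ 15.2  12.2]
 [ 13.8 -41.5]
 [-39.9 -38.8]
 [-41.   12.2]] [-12.99685648 -13.97979715]
[-5.09142472 -8.60920631]
```

Both views put the box at local y of about -14 to -9 mm, upright on the deck and inside the limits. Next is the press: first down to just above the pad.

Request:
jog_arm([
  [-0.003,-0.003,-0.01,0,0,0,0],
  [-0.003,-0.003,-0.03,0,0,0,0],
  [-0.003,-0.003,-0.045,0,0,0,0],
  [-0.003,-0.003,-0.055,0,0,0,0],
  [-0.003,-0.003,-0.058,0,0,0,0],
  [-0.003,-0.003,-0.058,0,0,0,0],
  [-0.003,-0.003,-0.058,0,0,0,0],
  [-0.003,-0.003,-0.058,0,0,0,0],
  [-0.003,-0.003,-0.058,0,0,0,0],
  [-0.003,-0.003,-0.058,0,0,0,0],
])

```text
clock: 9.1
eef_pos: [502.0, -65.3, 95.5]
eef_rot: [3.141, 0.0, 1.634]
wrist_force: [0.3, 0.4, 0.7]
finger_gap: -0.0
```

Run:
```python
from h import *
c=snap('scene','s4.png'); z=cv2.resize(c['pixels'][150:350,200:440],None,fx=3,fy=3,interpolation=cv2.INTER_CUBIC); cv2.imwrite('pics/s4z.png',z)
print(manip.read_state()['wrist_force'])
```

```text
[-0.27107715  0.74229541  0.36376021]
```

View pics/s4z.png

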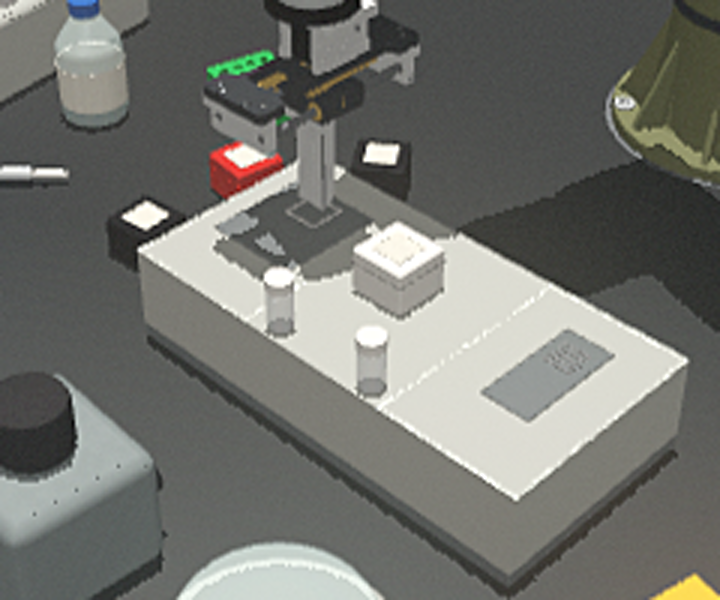

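The closed fingertips are over the pad at (318,208). I'll press in small steps.

Request:
jog_arm([
  [0,0,-0.002,0,0,0,0],
  [0,0,-0.004,0,0,0,0],
  [0,0,-0.005,0,0,0,0],
  [0,0,-0.006,0,0,0,0],
  [0,0,-0.007,0,0,0,0],
  [0,0,-0.008,0,0,0,0],
  [0,0,-0.009,0,0,0,0],
  [0,0,-0.0095,0,0,0,0],
  [0,0,-0.0095,0,0,0,0],
  [0,0,-0.0095,0,0,0,0],
])

```text
clock: 10.4
eef_pos: [502.0, -65.3, 86.0]
eef_rot: [3.142, 0.0, 1.634]
wrist_force: [-1.4, 0.1, 2.7]
finger_gap: 0.5
```

Request:
jog_arm([
  [0,0,-0.0005,0,0,0,0],
  [0,0,-0.001,0,0,0,0],
  [0,0,-0.001,0,0,0,0],
  [0,0,-0.0015,0,0,0,0],
  [0,0,-0.0015,0,0,0,0],
  [0,0,-0.0015,0,0,0,0],
  [0,0,-0.0015,0,0,0,0],
  [0,0,-0.0015,0,0,0,0],
  [0,0,-0.0015,0,0,0,0],
  [0,0,-0.0015,0,0,0,0],
])

```text
clock: 11.65
eef_pos: [502.1, -65.3, 84.9]
eef_rot: [3.141, 0.0, 1.634]
wrist_force: [-4.0, 0.4, 9.1]
finger_gap: 0.2
```

9 N and lagging its target means the hatch has reached the firm stop. I'll add a touch more, then release straight up quickly.

Request:
jog_arm([
  [0,0,-0.0006,0,0,0,0],
  [0,0,-0.0006,0,0,0,0],
  [-0.01,0,0.03,0,0,0,0],
  [-0.03,0,0.085,0,0,0,0],
  [-0.05,0,0.14,0,0,0,0],
  [-0.07,0,0.18,0,0,0,0],
  [-0.07,0,0.2,0,0,0,0],
  [-0.07,0,0.2,0,0,0,0],
  [-0.07,0,0.2,0,0,0,0],
  [-0.07,0,0.2,0,0,0,0],
])

```text
clock: 12.9
eef_pos: [431.8, -65.3, 283.2]
eef_rot: [-3.14, -0.001, 1.634]
wrist_force: [-0.2, 0.4, 0.7]
finger_gap: 0.4
```

Request:
jog_arm([
  [-0.02,-0.06,0,0,0,0,0],
  [-0.04,-0.12,0,0,0,0,0],
  [-0.05,-0.17,0,0,0,0,0],
  [-0.05,-0.17,0,0,0,0,0],
  [-0.05,-0.17,0,0,0,0,0],
  [-0.05,-0.17,0,0,0,0,0],
  [-0.05,-0.17,0,0,0,0,0],
  [-0.05,-0.17,0,0,0,0,0],
  [-0.05,-0.17,0,0,0,0,0],
  [-0.05,-0.17,0,0,0,0,0],
])

```text
clock: 14.15
eef_pos: [382.0, -235.3, 284.5]
eef_rot: [3.142, 0.0, 1.634]
wrist_force: [0.1, 0.3, -0.7]
finger_gap: 0.5
```

Run:
```python
from h import *
for n in('scene','top'):
    c=snap(n,n+'5.png')
    z=c['pixels'][150:350,200:440] if n=='scene' else c['pixels'][170:300,185:375]
    cv2.imwrite('pics/%s5z.png'%n,cv2.resize(z,None,fx=3,fy=3,interpolation=cv2.INTER_CUBIC))
```

```text
(no output)
```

View pics/scene5z.png

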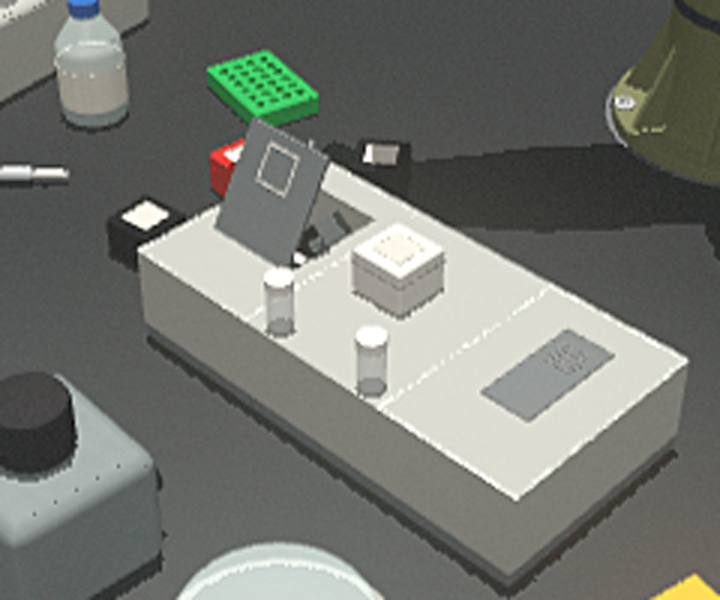

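View pics/top5z.png

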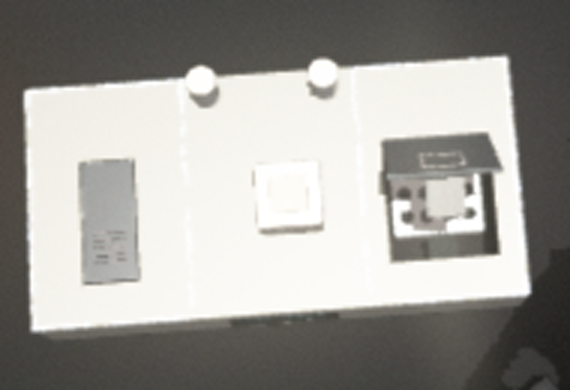

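The hatch stands open, with its front edge from (255,118) to (330,157) in the scene crop, and the box is on the deck at (398,268). I'll check the angle and bystanders by projection, with one more second to settle.

Request:
jog_arm([
  [0,0,0,0,0,0,0],
  [0,0,0,0,0,0,0],
  [0,0,0,0,0,0,0],
  [0,0,0,0,0,0,0],
  [0,0,0,0,0,0,0],
  [0,0,0,0,0,0,0],
  [0,0,0,0,0,0,0],
  [0,0,0,0,0,0,0],
  [0,0,0,0,0,0,0],
  [0,0,0,0,0,0,0],
])

```text
clock: 15.5
eef_pos: [382.0, -235.3, 284.5]
eef_rot: [3.142, 0.0, 1.634]
wrist_force: [-0.5, -0.5, -0.1]
finger_gap: 0.2
```

Run:
```python
from h import *
y=.0627; o=np.array([533.7,72.4]); R=np.array([[np.cos(y),-np.sin(y)],[np.sin(y),np.cos(y)]])
c=snap('scene','s6.png'); p=load('scene5.png')
print('changed px', (cv2.absdiff(c['pixels'],p['pixels']).max(2)>40).sum())
for a in(0.8,.9,.95,1.0,1.05):
    for yy in(-91,-179):
        w=o+R@np.array([35-100*np.cos(a),yy]); uv=np.array(proj(c,[*w,91+100*np.sin(a)])); print(a,yy,((uv-[200,150]+.5)*3-.5).round(0))
d=cv2.absdiff(c['pixels'],load('scene0.png')['pixels']).max(2)>60
cv2.imwrite('pics/d6.png',d.astype(np.uint8)*255)
```

```text
changed px 2
0.8 -91 [349. 159.]
0.8 -179 [274. 118.]
0.9 -91 [343. 156.]
0.9 -179 [267. 114.]
0.95 -91 [339. 154.]
0.95 -179 [263. 113.]
1.0 -91 [335. 153.]
1.0 -179 [259. 112.]
1.05 -91 [331. 153.]
1.05 -179 [255. 111.]
```

View pics/d6.png

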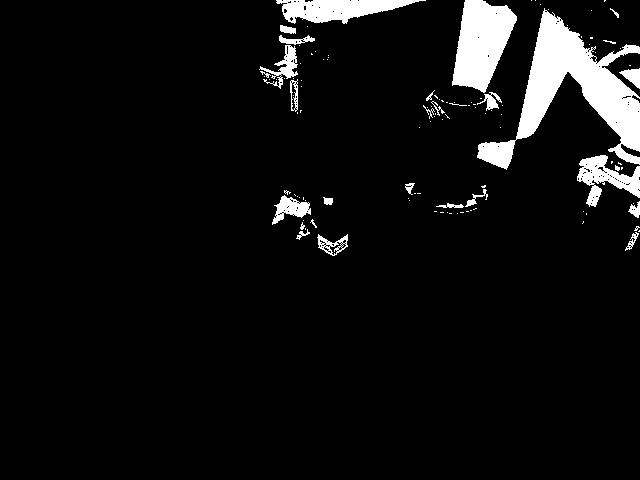

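The observed columns, 255 and 330, fit 1.05 rad. Between the first and last pictures only the robot and shadows, the box and the hatch differ. Handing in.

```bash
python3 -c "
from h import *
print(manip.sign_off())"
```

```text
the job is handed in; nothing more can be done
None
```

I pushed the tube box sideways off the sample hatch with two fingertips, and it now stands upright on the plain deck. Then I pressed the hatch once near its front edge with the fingers shut, to the firm stop (about 9 N), and let go. It popped open, and I handed the job in at about 15.5 s of the 46 s allowed; `sign_off` gives no verdict.

My last checks:
- **Box:** the top view puts its centre at about x -13, y -14 mm in the reader frame, within the limits. The scene view gave (-5, -9) mm. The two disagree by about 8 mm in x and 5 mm in y, but both are well inside.
- **Hatch:** the columns of its front edge match 1.05 rad. The observed rows were 4–7 px lower in the 3x enlarged crop (about 2 px in the original picture), which is within calibration error. It looked at rest, with only 2 pixels changed over the last second.
- **Everything else:** a picture difference against the start showed no change at the bystanders or the battery hatch. The arm was clear of everything, with wrist force under 1 N.

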